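# Isolate the printing press and prove it dead

## Robot

A 6-joint arm with a two-finger parallel gripper is mounted at the origin on the work surface. World frame = base frame: x ahead of the robot, y to its left, z up, the work surface at z = 0. Lengths are in m, angles in rad, forces in N, time in s.
With the tool pointing down it reaches from about 0.375 to 0.925 m from the base axis. Payload 5.7 kg.
Tool frame: the origin (TCP) lies midway between the tips of the shut fingers; the grasp point (between the pads) lies 19 mm behind it; z points along the fingers, x is the direction in which the jaws open and shut, and the axes are right-handed (so a half turn about z gives the same grasp; the last joint's range is limited). The gripper opens to 88 mm and grips with 3 to 60 N. Pads are 20 mm wide; open, the fingers measure 115 mm over their backs; the gripper's body (75 mm by 178 mm) begins 61 mm behind the grasp point.
Start: joints at [-1.335, 0.359, 1.51, -0, 1.272, -0.115], TCP at [0.206, -0.563, 0.223] pointing down, gripper open.
Joint ranges: [-2.97, 2.97], [-1.01, 2.36], [0.21, 2.38], [-0.96, 4.11], [0.2, 2.71], [-2.98, 2.98]. Speed limits (rad/s): [2.39, 2.39, 3.14, 3.14, 3.14, 3.14].

## Interface

Orientations are given as a unit quaternion [x, y, z, w].
In Python, from bench import move_ptp, servo_line, goto_joints, move_gripper, sleep, inverse_kinematics, capture, PlanningError, close_job, spot_in, silhouettes, current_clock, current_joint_pos, current_qvel, current_joint_torque, current_position, current_orientation, current_force, current_torque, current_finger_gap gives the robot as it stands. Calls block until the motion is done:
- move_ptp(position, orientation): joint-space move of the TCP to a pose.
- servo_line(position, orientation=None, rate=0.15, contact_N=None): straight line of the TCP; orientation=None keeps the orientation; rate is the mean speed in m/s. With contact_N (N) it stops when the force on the tool has changed by that much, and returns True; else False.
- goto_joints(angles): joint-space move.
- move_gripper(opening): finger opening in m; the grip force is fixed at half the most; returns when the fingers have stopped.
- sleep(seconds).
- inverse_kinematics(position, orientation): joint angles nearest the present ones, or None.
- capture(name): name is "scene" or "top"; returns a dict with "image" (480x640x3 uint8, blue, green, red), "range_z" (480x640 float32, m along the optical axis (not along the pixel's ray), 0 where there is no reading), "intrinsics" (3x3 intrinsics, pixels), "R" (3x3) and "t" (3): a world point X has camera coordinates R X + t. Camera axes: x right, y down, z forward; pixel columns grow to the right and rows downward; lengths in m; the calibration is good to about 2 mm. A picture is of the moment at which its call begins.
A pose or a line that the arm cannot do raises PlanningError and nothing moves.
- close_job(): hands the job in, once; it reports no verdict.
Trained networks look in the newest picture that a camera, given by its name, has taken for a name from the list of things; names that differ only in an ending like _2 or _b are one class to them, and where a whole thing is asked for, a point or a joint stands for the part that bears it (a point fixed in the world has none). Each returns a list of dicts, best first, with "conf" (0 to 1); they miss things now and then, are a little off and sometimes report something else, mostly with a low value. They report only what shows in the picture. A call takes as long as a camera call.
- spot_in(camera, query): "xy" ([column, row] in pixels, amid what is visible of it).
- silhouettes(camera, query): "region" (480x640 bool, what is visible of it) and "xy" ([column, row] in pixels, amid what is visible of it).
Readings, each from a call of its own:
- current_clock(): time.
- current_joint_pos(): joint angles.
- current_qvel(): joint speeds.
- current_joint_torque(): joint torques, N m.
- current_position(): TCP position.
- current_orientation(): TCP orientation.
- current_force(): force on the tool from outside, world axes, zero at the start.
- current_torque(): the same for the moment, N m.
- current_finger_gap(): finger opening in m.
Only numpy, scipy, OpenCV 4.12 (cv2) and the standard library are available. Lean on these libraries where they do the work, as an engineer would, in place of code of your own. Each camera call takes 0.05 s, during which the arm holds its last target.

## Task

Make the printing press safe before its forme is changed: turn the red handle of the isolator with the yellow plate fully to off, then swing its lockout hasp fully out so that a padlock could go through it. Only after that, press the green start plunger right down to its stop for a moment to prove that the press is dead, and let it come back up. Leave the white-plated fan isolator as it is and don't disturb the other things on the bench.

Things in the scene. Friction and masses are not known exactly. Their poses are not given: they have to be found in the camera images.
- press_iso: the printing press's isolator, with the YELLOW cover plate and RED handle and hasp knob: a grey box 160 (x) x 140 (y) x 75 mm high fixed to the bench, its cover facing up at 77 mm with the switch handle and the hasp on it; two short black cable glands stick out 20 mm from its +x end. Origin at the centre of its underside, z up; its -x end faces the robot when its yaw is 0.
- press_handle (a joint): rotary handle of the press isolator (yellow plate, red handle), turning about a vertical axis. 0 = fully on (bar along the box's x axis, white pointer line at its +x end, towards a green dot), 1.571 = off stop, a quarter turn ANTICLOCKWISE seen from above (bar across the box, pointer towards a white dot on its +y side). Starts between 0 and 0.3. Stiff (about 0.15 N m), stays where it is left.
- press_handle_grip (a point): point on the handle's axis at a good height to grip its bar, 113 mm above the bench and 30 mm towards +x from the box's centre. The red bar is 70 mm long (this point's x axis runs along it, to the pointer end), 14 mm thick and stands from 87 to 125 mm above the bench on a disc of radius 34 mm whose top is at 87 mm; this point is 12 mm below the bar's top. The point turns with the handle.
- press_hasp (a joint): lockout hasp of the press isolator (yellow plate, red handle): a flat steel bar on a vertical pivot near a corner of the cover. 0 = parked along the cover's -x edge, 1.571 = fully out, swung a quarter turn CLOCKWISE seen from above so that it sticks out about 65 mm beyond the box's -x end with its padlock hole clear of the box. Starts between 0 and 0.25. Light friction (about 1 N at the knob), stays where it is left, nothing latches it.
- press_hasp_pivot (a point): point on the hasp's pivot axis, 110 mm above the bench (level with the knob's point); in the box's frame at x = -60 mm, y = +45 mm. The point's x axis points along the hasp to its knob; it points along the box's -y when parked and along the box's -x when out.
- press_hasp_knob (a point): centre of the upper part of the red round upright knob at the hasp's free end, 80 mm from the pivot axis, 110 mm above the bench. The knob is 14 mm in diameter and stands from 85 to 121 mm above the bench; the flat bar (22 mm wide, 5 mm thick) is under it from 80 to 85 mm.
- station: grey push-plunger station fixed to the bench, 75 x 75 mm, 55 mm high with a dark collar (radius 28 mm) to 61 mm. Origin at the centre of its underside.
- plunger (a joint): how far the green spring plunger is pushed down: 0 = up, 0.012 m = down at its stop. The spring takes 2.5 N to start and 8.5 N at the stop, and brings it back up when released.
- plunger_top (a point): centre of the top of the green mushroom head (40 mm across, 12 mm thick) of the plunger, 91 mm above the bench when up, 79 mm when down; it is pressed straight down and the point moves with it.
- fan_iso: the extractor fan's isolator, with the WHITE cover plate and BLACK handle and hasp knob; to be left alone, on (the two isolators may stand on either side of the station): a grey box 160 (x) x 140 (y) x 75 mm high fixed to the bench, its cover facing up at 77 mm with the switch handle and the hasp on it; two short black cable glands stick out 20 mm from its +x end. Origin at the centre of its underside, z up; its -x end faces the robot when its yaw is 0.
- fan_handle (a joint): rotary handle of the fan isolator (white plate, black handle), turning about a vertical axis. 0 = fully on (bar along the box's x axis, white pointer line at its +x end, towards a green dot), 1.571 = off stop, a quarter turn ANTICLOCKWISE seen from above (bar across the box, pointer towards a white dot on its +y side). Starts at 0. Stiff (about 0.15 N m), stays where it is left.
- fan_handle_grip (a point): point on the handle's axis at a good height to grip its bar, 113 mm above the bench and 30 mm towards +x from the box's centre. The black bar is 70 mm long (this point's x axis runs along it, to the pointer end), 14 mm thick and stands from 87 to 125 mm above the bench on a disc of radius 34 mm whose top is at 87 mm; this point is 12 mm below the bar's top. The point turns with the handle.
- fan_hasp (a joint): lockout hasp of the fan isolator (white plate, black handle): a flat steel bar on a vertical pivot near a corner of the cover. 0 = parked along the cover's -x edge, 1.571 = fully out, swung a quarter turn CLOCKWISE seen from above so that it sticks out about 65 mm beyond the box's -x end with its padlock hole clear of the box. Starts at 0. Light friction (about 1 N at the knob), stays where it is left, nothing latches it.
- fan_hasp_pivot (a point): point on the hasp's pivot axis, 110 mm above the bench (level with the knob's point); in the box's frame at x = -60 mm, y = +45 mm. The point's x axis points along the hasp to its knob; it points along the box's -y when parked and along the box's -x when out.
- fan_hasp_knob (a point): centre of the upper part of the black round upright knob at the hasp's free end, 80 mm from the pivot axis, 110 mm above the bench. The knob is 14 mm in diameter and stands from 85 to 121 mm above the bench; the flat bar (22 mm wide, 5 mm thick) is under it from 80 to 85 mm.
- ink_tin_mid (a point): round ink tin with a blue label, 76 mm across, 55 mm tall, standing beyond the push-plunger station; the point is at about half its height. A bystander.
- wood_block_mid (a point): wooden printing block 50 x 70 x 23 mm, lying in front of the station; the point is at about half its height. A bystander.
- brayer_mid (a point): ink roller lying on the bench, 130 mm long over all, 32 mm high, near the +x end of the fan isolator; the point is on the middle of its rubber roller. A bystander.
- padlock_mid (a point): red padlock with a steel shackle, body 42 x 40 x 20 mm, lying near the +x end of the press isolator; not needed for this job; the point is at about half its height. A bystander.
- screwdriver_mid (a point): screwdriver lying near the robot; the point is at about half its height. A bystander.
- jar_mid (a point): amber jar 60 mm across, 85 mm tall, standing on the left; the point is at about half its height. A bystander.
- mug_mid (a point): blue mug 76 mm across, 85 mm tall, standing on the right; the point is at about half its height. A bystander.

How it is judged:
On the way, in this order (a step that is already met when the one before it is completed fails the run):
1. the press isolator's handle is turned to off (value of joint press_handle above 1.42 rad), for 0.1 s.
2. the press isolator's hasp is swung out, the handle still off (value of joint press_handle above 1.42 rad and value of joint press_hasp above 1.4 rad), for 0.1 s.
3. the green plunger is pressed down to its stop, handle off and hasp out (all of step 2 and value of joint plunger above 0.0105 m), for 0.1 s.
At the end, for the whole second after the job is handed in: The press isolator's handle is within about 0.15 rad of its off stop and its hasp within about 0.17 rad of its fully-out stop, both at rest; the green plunger is back up (less than 2 mm down); the fan isolator is still on with its hasp parked (both within 0.15 rad) (all of step 2 and value of joint plunger below 0.002 m and value of joint each of fan_handle, fan_hasp below 0.15 rad and velocity of joint each of press_handle, press_hasp below 0.1 rad/s); the robot touches nothing.
It fails at once if the hasp is swung out (past 0.8 rad) before the handle is off (value of joint press_hasp above 0.8 rad and value of joint press_handle below 1.3 rad).
It fails at once if the start plunger is pressed (more than 6 mm) while the handle is not off or the hasp not out (value of joint plunger above 0.006 m and value of joint any of press_handle, press_hasp below 1.3 rad).
It fails at once if the fan isolator's handle or hasp is moved by more than 0.2 rad (value of joint any of fan_handle, fan_hasp above 0.2 rad).
It fails at once if a bystander is moved by more than 30 mm (distance of any of ink_tin_mid, wood_block_mid, brayer_mid, padlock_mid, screwdriver_mid, jar_mid, mug_mid from where it was at the start of the episode above 0.03 m).
It also fails if it takes over 59 s, if anything falls off the work surface, if the arm or the gripper's body presses on something with over 40 N, if the wrist force passes 120 N, or if a joint passes its speed limit or range.

## Working session

There is one attempt and no reset: what is moved stays moved. The work goes in short steps, each a Python script; the robot and the scene stay as the last script left them, time stands still between calls to the robot, and variables do not carry over. Pictures are saved under pics/ and viewed, and the job is handed in when it is done.

```bash
mkdir -p pics; ls; python3 - <<'E'
from bench import *
import cv2,numpy as np
for n in("scene","top"):
    c=capture(n);cv2.imwrite(f"pics/{n}0.png",c["image"]);np.savez(f"{n}0.npz",**c)
    print(n,c["intrinsics"].tolist(),c["R"].tolist(),c["t"].tolist())
    for q in("press_iso","press_handle_grip","press_hasp_knob","press_hasp_pivot","plunger_top","station","fan_iso","fan_hasp_knob","fan_handle_grip"):
        print(n,q,[(round(d["conf"],2),[int(v) for v in d["xy"]]) for d in spot_in(n,q)][:3])
print(current_clock(),current_orientation(),current_force())
E
```

```text
pics
scene [[483.12860810039786, 0.0, 321.5223198600977], [0.0, 483.12860810039786, 241.92395061290335], [0.0, 0.0, 1.0]] [[-0.45618305582175034, 0.8897887330819692, 0.013154089155615773], [0.7441742977416783, 0.38955045122140886, -0.5426371352329995], [-0.4879565904481765, -0.2377529314931383, -0.8398642208146563]] [0.2576852924471485, -0.34941962206933075, 1.4867803671466906]
scene press_iso [(0.84, [247, 225])]
scene press_handle_grip [(0.71, [244, 222]), (0.42, [402, 299])]
scene press_hasp_knob [(0.78, [255, 194]), (0.23, [242, 222])]
scene press_hasp_pivot [(0.86, [260, 193]), (0.74, [226, 277]), (0.35, [421, 262])]
scene plunger_top [(0.57, [304, 276])]
scene station [(0.65, [304, 289])]
scene fan_iso [(0.69, [405, 295])]
scene fan_hasp_knob [(0.88, [419, 263]), (0.59, [258, 194]), (0.36, [162, 202])]
scene fan_handle_grip [(0.85, [406, 293])]
top [[603.476601962997, 0.0, 331.4534508620932], [0.0, 603.476601962997, 238.2383540231244], [0.0, 0.0, 1.0]] [[-0.001584846700563198, -0.9999982124589479, -0.0010311837101588063], [-0.9926075143802194, 0.0016982747879302636, -0.1213566572490646], [0.12135819155235451, 0.0008312290015775297, -0.9926084315587336]] [0.009336286172461331, 0.5609082755449791, 1.7596459602603707]
top press_iso [(0.75, [326, 177]), (0.74, [409, 238]), (0.69, [413, 260])]
top press_handle_grip [(0.71, [406, 229]), (0.24, [255, 261])]
top press_hasp_knob [(0.81, [413, 264])]
top press_hasp_pivot [(0.56, [408, 262])]
top plunger_top [(0.72, [337, 205]), (0.46, [328, 178])]
top station [(0.94, [335, 204])]
top fan_iso [(0.57, [260, 239]), (0.4, [258, 227])]
top fan_hasp_knob [(0.61, [252, 258])]
top fan_handle_grip [(0.63, [259, 227]), (0.62, [339, 305]), (0.58, [399, 191])]
1.0 [ 8.19640185e-01 -5.72878663e-01 -4.69520809e-05 -4.63909369e-05] [-0.1438249  -0.76977572 -1.23774402]
```

View pics/top0.png

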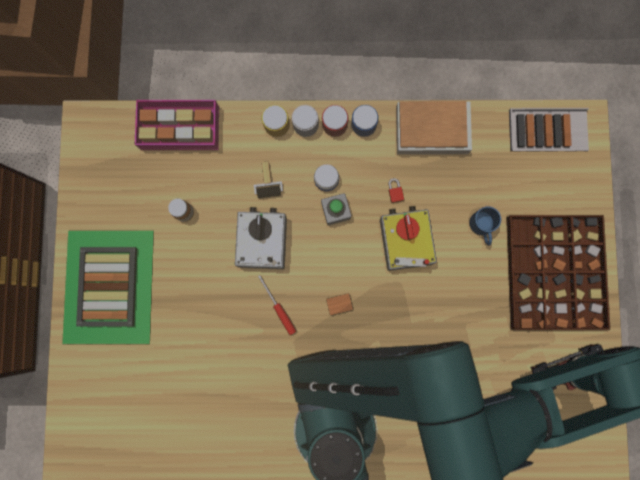

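View pics/scene0.png

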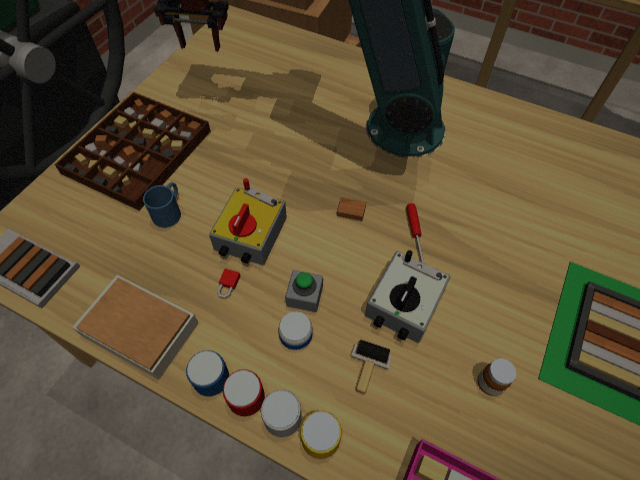

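```bash
python3 - <<'E'
import cv2,numpy as np
i=np.load("top0.npz")["image"][140:330,210:460];cv2.imwrite("pics/topz.png",cv2.resize(i,None,fx=3.15,fy=3.15,interpolation=cv2.INTER_CUBIC))
E
```

```text
(no output)
```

View pics/topz.png

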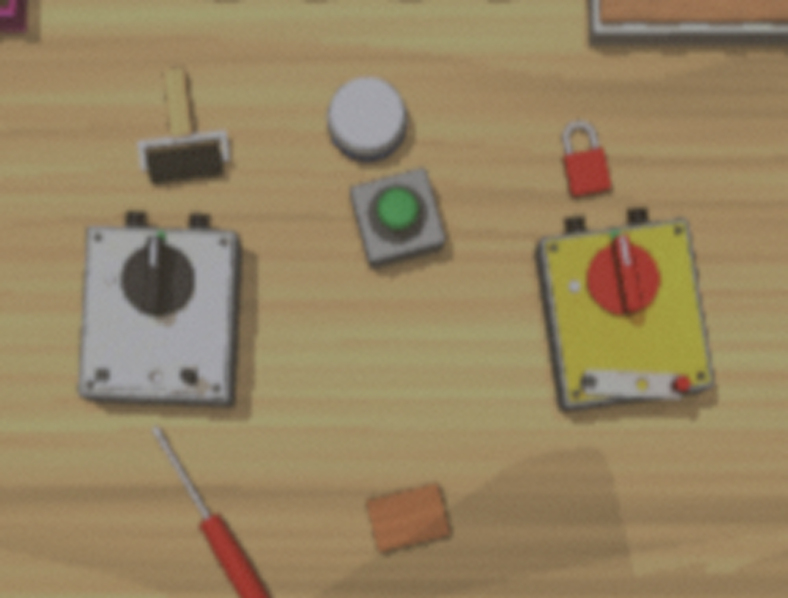

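The top view shows the press isolator (yellow) at about (409,238) with its pointer near "on" and its hasp parked; the knob is at (428,262) and the pivot near (397,261). The station is at (336,207) and the fan isolator at (260,239). Next I'll measure poses with depth and colour.

```bash
cat > h.py <<'E'
import numpy as np,cv2
def load(n): 
    d=np.load(n); return {k:d[k] for k in d}
def cloud(c):
    z=c["range_z"].astype(float);K=c["intrinsics"];v,u=np.indices(z.shape)
    p=np.stack([(u-K[0,2])/K[0,0]*z,(v-K[1,2])/K[1,1]*z,z],-1)
    w=(p-c["t"])@c["R"]; w[z==0]=np.nan
    return w
def ray(c,uv,h):
    K=c["intrinsics"];d=c["R"].T@np.array([(uv[0]-K[0,2])/K[0,0],(uv[1]-K[1,2])/K[1,1],1]);o=-c["R"].T@c["t"]
    return o+d*(h-o[2])/d[2]
def rays(c,m,h): 
    v,u=np.nonzero(m); return np.array([ray(c,(a,b),h) for a,b in zip(u,v)])
def masks(c):
    hsv=cv2.cvtColor(c["image"],cv2.COLOR_BGR2HSV);H,S,V=hsv[...,0],hsv[...,1],hsv[...,2]
    return dict(yel=(H>22)&(H<35)&(S>150)&(V>80),red=((H<6)|(H>174))&(S>150)&(V>60),grn=(H>50)&(H<75)&(S>120)&(V>60))
E
python3 - <<'E'
from h import *
for n in("top0.npz","scene0.npz"):
    c=load(n);w=cloud(c);m=masks(c)
    box=(w[...,0]>.35)&(w[...,0]<.85)&(w[...,1]>-.32)&(w[...,1]<.3)
    y=m["yel"]&box&(w[...,2]>.05)
    hull=cv2.convexHull(np.argwhere(y)[:,::-1].astype(np.int32))
    P=np.array([ray(c,q[0],.077)[:2] for q in hull],np.float32)
    print(n,"yel",y.sum(),np.nanmedian(w[y][:,2]),"rect",cv2.minAreaRect(P*1000))
    near=(np.abs(w[...,:2]-P.mean(0))<.13).all(-1)
    r=m["red"]&box&near
    k,l,s,ct=cv2.connectedComponentsWithStats(r.astype(np.uint8))
    for i in range(1,k):
        if s[i,4]<8: continue
        q=w[l==i];z=np.nanpercentile(q[:,2],[10,50,95])
        print(" red",s[i,4],ct[i].round(1),z.round(3),"top@.121",ray(c,ct[i],.121).round(4),"@.11",ray(c,ct[i],.11).round(4))
        if s[i,4]>100:
            t=q[q[:,2]>.112]
            if len(t)>5:
                e=cv2.minAreaRect((t[:,:2]*1000).astype(np.float32));print("   bar",len(t),t.mean(0).round(4),e)
    g=m["grn"]&box&(w[...,2]>.06)
    k,l,s,ct=cv2.connectedComponentsWithStats(g.astype(np.uint8));i=1+np.argmax(s[1:,4])
    print(" green",s[i,4],ct[i].round(1),np.nanpercentile(w[l==i][:,2],[10,50,90]).round(3),ray(c,ct[i],.089).round(4),np.nanmean(w[l==i],0).round(4))
E
```

```text
top0.npz yel 1176 0.07727311856014965 rect ((555.9095458984375, -215.31398010253906), (138.1956787109375, 122.21475219726562), 8.112079620361328)
 red 85 [396.2 197.1] [0.016 0.021 0.027] top@.121 [ 0.6681 -0.1764  0.121 ] @.11 [ 0.6702 -0.1776  0.11  ]
 red 324 [407.3 228.6] [0.083 0.09  0.128] top@.121 [ 0.5775 -0.2064  0.121 ] @.11 [ 0.579  -0.2078  0.11  ]
   bar 90 [ 0.5746 -0.2116  0.124 ] ((580.9047241210938, -211.0859832763672), (62.22564697265625, 13.970632553100586), 10.416266441345215)
 red 10 [426.2 261.5] [0.118 0.122 0.128] top@.121 [ 0.4839 -0.2582  0.121 ] @.11 [ 0.4848 -0.2599  0.11  ]Traceback (most recent call last):
  File "<stdin>", line 21, in <module>
    return _wrapfunc(a, 'argmax', axis=axis, out=out, **kwds)
    return bound(*args, **kwds)
ValueError: attempt to get argmax of an empty sequence
```

```bash
python3 - <<'E'
from h import *
for n in("top0.npz","scene0.npz"):
    c=load(n);w=cloud(c);m=masks(c)
    z=w[...,2]
    for nm,cen in(("press",(.555,-.215)),("fan",(.55,.035)),("station",(.6,-.09))):
        lim=.11 if nm!="station" else .065
        b=(np.abs(w[...,:2]-cen)<lim).all(-1)
        lo,hi=(.068,.09) if nm!="station" else (.045,.065)
        p=(w[b&(z>lo)&(z<hi)][:,:2]*1000).astype(np.float32)
        if len(p)>5: print(n,nm,len(p),cv2.minAreaRect(p))
    b=(np.abs(w[...,:2]-(.6,-.09))<.08).all(-1)
    H=cv2.cvtColor(c["image"],cv2.COLOR_BGR2HSV)
    g=b&(H[...,0]>45)&(H[...,0]<85)&(H[...,1]>100)
    v=w[g]; top=v[v[:,2]>.083]; print(" green",g.sum(),np.nanpercentile(v[:,2],[10,50,90]), cv2.minEnclosingCircle((top[:,:2]*1000).astype(np.float32)),np.median(top,0))
    b=(np.abs(w[...,:2]-(.56,-.215))<.11).all(-1)
    r=m["red"]&b&(z>.08)
    d=w[r&(z<.095)]; print(" disc",len(d),cv2.minEnclosingCircle((d[:,:2]*1000).astype(np.float32)))
    bar=w[r&(z>.115)&(w[...,0]>.53)]; print(" bar",len(bar),cv2.minAreaRect((bar[:,:2]*1000).astype(np.float32)),np.linalg.svd(bar[:,:2]-bar[:,:2].mean(0))[2][0])
    kn=w[b&(z>.1)&(w[...,0]<.52)]; print(" knob",len(kn),np.median(kn,0),kn.mean(0))
E
```

```text
top0.npz press 2298 ((551.5570068359375, -215.23414611816406), (165.0703887939453, 141.07577514648438), 7.495630741119385)
top0.npz fan 68 ((639.9411010742188, -1.9953994750976562), (40.856056213378906, 35.52470016479492), 89.74803924560547)
top0.npz station 126 ((608.6459350585938, -89.74111938476562), (166.1846160888672, 55.22799301147461), 58.63496398925781)
 green 30 [0.08417299 0.0908467  0.09653764] ((648.559326171875, -10.695403099060059), 13.746346473693848) [ 0.64904348 -0.01366357  0.09096791]
 disc 204 ((583.7889404296875, -211.0787811279297), 31.149429321289062)
 bar 84 ((580.9047241210938, -211.0859832763672), (62.22564697265625, 13.970632553100586), 10.416266441345215) [-0.97712841 -0.2126501 ]
 knob 27 [ 0.48288125 -0.25724904  0.11963419] [ 0.48383001 -0.25527129  0.11753253]
scene0.npz press 2715 ((551.6992797851562, -214.6101531982422), (164.59249877929688, 141.082763671875), 7.493325233459473)
scene0.npz fan 56 ((643.541748046875, -3.418201446533203), (36.82065963745117, 31.65126609802246), 89.92809295654297)
scene0.npz station 212 ((615.5758666992188, -96.85718536376953), (171.7987060546875, 77.11661529541016), 56.043453216552734)
 green 48 [0.0869382  0.09095135 0.09346354] ((650.6267700195312, -12.270742416381836), 13.777605056762695) [ 0.65248228 -0.01417068  0.091019  ]
 disc 291 ((549.2075805664062, -227.81752014160156), 71.75167083740234)
 bar 119 ((585.258544921875, -210.29653930664062), (66.87288665771484, 14.955565452575684), 8.506294250488281) [0.98792238 0.15494957]
 knob 47 [ 0.48657133 -0.25564092  0.11784357] [ 0.48584911 -0.25639852  0.11548109]
```

Everything agrees: box yaw is about +7.5°, and the handle axis is (0.583,-0.211), matching box centre plus 30 mm. The bar is at about 10.5°, the hasp at about 0.16 rad, and the plunger at about (0.651,-0.012), z 0.091. Next I'll plan the handle turn.

```bash
cat >> h.py <<'E'
from scipy.spatial.transform import Rotation as Ro
YAW=np.radians(7.5)
HA=np.array([.583,-.211]); BC=HA-.03*np.array([np.cos(YAW),np.sin(YAW)])
def b2w(x,y): c,s=np.cos(YAW),np.sin(YAW); return BC+np.array([c*x-s*y,s*x+c*y])
PIV=b2w(-.06,.045)
def q(a):
    c,s=np.cos(a),np.sin(a)
    return Ro.from_matrix(np.array([[c,s,0],[s,-c,0],[0,0,-1]])).as_quat()
E
python3 - <<'E'
from bench import *; from h import *
print(BC,PIV)
for a in(100.5,-79.5,190,10):
    j=inverse_kinematics([*HA,.094],q(np.radians(a))); print("handle",a,j if j is None else np.round(j,2))
for th in(.16,.85,1.57):
    ang=YAW-np.pi/2-th; k=PIV+.08*np.array([np.cos(ang),np.sin(ang)])
    for o in(90,-90):
        j=inverse_kinematics([*k,.091],q(ang+np.radians(o))); print("hasp",th,k.round(3),o,j if j is None else np.round(j,2))
print(inverse_kinematics([.651,-.0125,.076],q(np.pi/2)))
E
```

```text
[ 0.55325665 -0.21491579] [ 0.48789628 -0.17813234]
handle 100.5 [-0.46  0.52  1.6  -0.    1.02 -2.21]
handle -79.5 [-0.46  0.52  1.6  -0.    1.02  0.93]
handle 190 [-0.46  0.52  1.6  -0.    1.02  2.51]
handle 10 [-0.46  0.52  1.6  -0.    1.02 -0.63]
hasp 0.16 [ 0.486 -0.258] 90 [-0.61  0.44  1.76 -0.    0.94 -0.59]
hasp 0.16 [ 0.486 -0.258] -90 [-0.61  0.44  1.76 -0.    0.94  2.56]
hasp 0.85 [ 0.435 -0.238] 90 [-0.64  0.38  1.88 -0.    0.88  0.08]
hasp 0.85 [ 0.435 -0.238] -90 None
hasp 1.57 [ 0.409 -0.189] 90 [-0.59  0.33  1.97 -0.    0.84  0.85]
hasp 1.57 [ 0.409 -0.189] -90 [-0.59  0.33  1.97 -0.    0.84 -2.29]
[-1.25215020e-01  5.79446136e-01  1.53562231e+00 -4.44089210e-16
  1.02652420e+00 -1.69601135e+00]
```

```bash
python3 - <<'E'
from bench import *; from h import *
a=np.radians(-79.5)
move_ptp([*HA,.2],q(a)); move_gripper(.05)
print(current_clock(),current_position())
print(servo_line([*HA,.094],rate=.12,contact_N=12),current_position(),current_force().round(1))
move_gripper(0.0); print("gap",current_finger_gap(),current_force().round(1),current_torque().round(2))
j=np.array(current_joint_pos()); j0=j[5]
tgt=np.radians(7.5)+1.571-np.pi/2   # jaw angle at off... 
d=tgt-a
print("turn",d)
for f in np.linspace(0,1,5)[1:]:
    j[5]=j0-d*f; goto_joints(j); print(current_clock(),current_torque().round(2),current_force().round(1),current_finger_gap())
c=capture("scene");cv2.imwrite("pics/h1.png",c["image"])
E
```

```text
3.625 [ 0.58300554 -0.21095643  0.19999252]
False [ 0.58361059 -0.21129265  0.09470535] [-0.8 -0.5 -0. ]
gap 0.014203123903424165 [-0.5  5.5  3.4] [ 0.93  0.13 -0.01]
turn 1.5186401224401702
5.7583 [ 0.27 -0.01  0.2 ] [0.1 0.9 1.1] 0.014078438850296254
6.2083 [ 0.07 -0.13  0.17] [0.7 1.2 1. ] 0.013852987632094943
6.6583 [-0.03 -0.26  0.1 ] [1.3 1.2 0.1] 0.013770733717865047
7.1083 [-0.16 -0.52  0.15] [ 3.2  0.5 -1.5] 0.01382383641579909
```

View pics/h1.png

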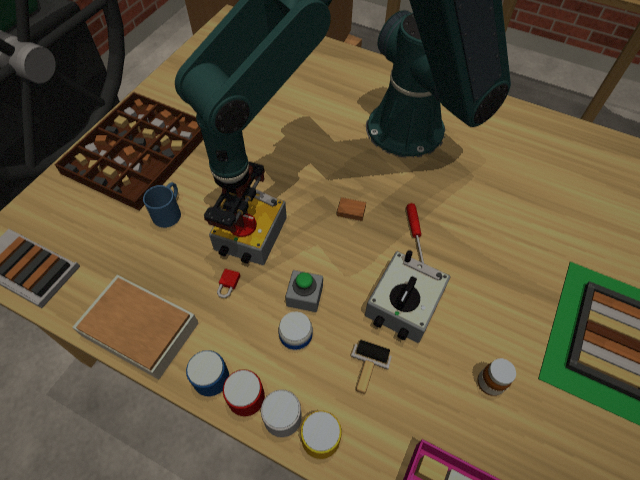

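The gripper (about 235,205) holds the bar and has turned with it. I'll release it, rise and measure the bar and hasp.

```bash
cat >> h.py <<'E'
def measure(c):
    w=cloud(c);m=masks(c);z=w[...,2]
    b=(np.abs(w[...,:2]-BC)<.16).all(-1)
    L=(w[...,:2]-BC)@np.array([[np.cos(YAW),-np.sin(YAW)],[np.sin(YAW),np.cos(YAW)]])
    bar=L[m["red"]&b&(z>.113)&(z<.135)&(np.hypot(L[...,0]-.03,L[...,1])<.045)]
    if len(bar)>5: print(" bar",len(bar),bar.mean(0).round(4),cv2.minAreaRect((bar*1000).astype(np.float32)))
    kn=L[m["red"]&b&(z>.098)&(z<.13)&(L[...,0]<-.03)]
    if len(kn):
        k=np.median(kn,0); print(" knob",len(kn),k.round(4),"r",np.hypot(*(k-(-.06,.045))),"th",np.arctan2(-(k[0]+.06),-(k[1]-.045)))
E
python3 - <<'E'
from bench import *; from h import *
move_gripper(.045); p=current_position()
servo_line([p[0],p[1],.2],rate=.15)
th=.16; ang=YAW-np.pi/2-th; k=PIV+.08*np.array([np.cos(ang),np.sin(ang)])
print(current_clock())
for n in("scene","top"):
    c=capture(n);cv2.imwrite(f"pics/h2{n}.png",cv2.resize(c["image"][150:300,180:480],None,fx=2.6,fy=2.6));print(n);measure(c)
E
```

```text
8.6833
scene
 bar 152 [0.0329 0.0012] ((30.134422302246094, 1.3923683166503906), (68.41302490234375, 16.3072509765625), 89.71649169921875)
 knob 7 [-0.0731 -0.03  ] r 0.07610947193319685 th 0.17293186878516356
top
 knob 11 [-0.0755 -0.0354] r 0.0818768424747095 th 0.190416635048287
```

View pics/h2scene.png

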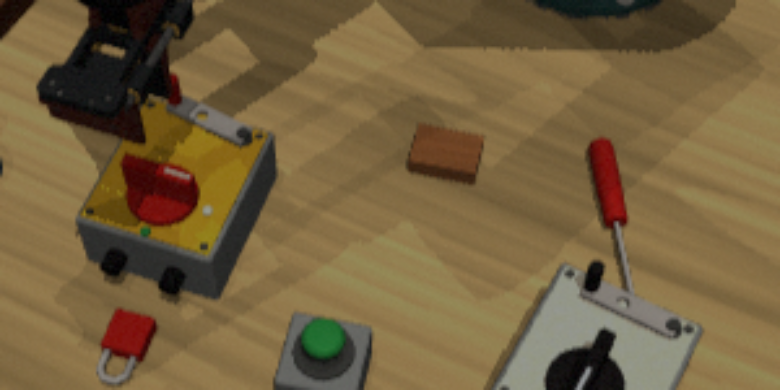

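The handle (cropped view, 165,185) is across the box with its pointer towards the white dot, at about 1.566 rad. The hasp knob at (173,90) is still parked at about 0.17 rad. Next is the hasp swing.

```bash
python3 - <<'E'
from bench import *; from h import *
def pose(th,z=.091):
    ang=YAW-np.pi/2-th; k=PIV+.08*np.array([np.cos(ang),np.sin(ang)])
    return [*k,z],q(ang+np.pi/2)
p,o=pose(.17,.2); move_ptp(p,o)
p,o=pose(.17); print(servo_line(p,o,rate=.12,contact_N=12),current_position(),current_force().round(1))
move_gripper(0); print("gap",current_finger_gap(),current_force().round(1))
for th in np.linspace(.17,1.565,9)[1:]:
    p,o=pose(th); servo_line(p,o,rate=.06); print(round(th,2),current_clock(),current_force().round(1),round(current_finger_gap(),4))
move_gripper(.045); p=current_position(); servo_line([p[0],p[1],.2],rate=.15)
print(current_clock())
for n in("scene","top"):
    c=capture(n);cv2.imwrite(f"pics/k{n}.png",cv2.resize(c["image"][150:300,180:480],None,fx=2.6,fy=2.6));print(n);measure(c)
E
```

```text
False [ 0.48542488 -0.25832503  0.09153665] [0.6 0.1 0.4]
gap 0.013373269850267806 [-0.7  0.8  2.1]
0.34 11.3417 [-1.2 -0.6  3.1] 0.0131
0.52 11.725 [-1.7  0.   4.7] 0.0133
0.69 12.1083 [-2.2 -1.8  5.2] 0.0136
0.87 12.4917 [-3.2 -1.   5.4] 0.0135
1.04 12.875 [-4.7 -1.1  7.2] 0.0137
1.22 13.2583 [-4.2 -1.1  7.9] 0.0132
1.39 13.6417 [-3.8  0.   8.2] 0.0136
1.56 14.025 [-4.1  0.5  7.6] 0.0133
15.575
scene
 bar 158 [0.0332 0.0005] ((30.60060691833496, 1.7999076843261719), (67.69065856933594, 14.780694007873535), 89.07572937011719)
 knob 37 [-0.1368  0.0459] r 0.07675815303301152 th 1.5824754901042424
top
 bar 77 [ 0.0288 -0.0069] ((30.251638412475586, 1.5855083465576172), (14.964438438415527, 66.33783721923828), 0.524934709072113)
```

View pics/kscene.png

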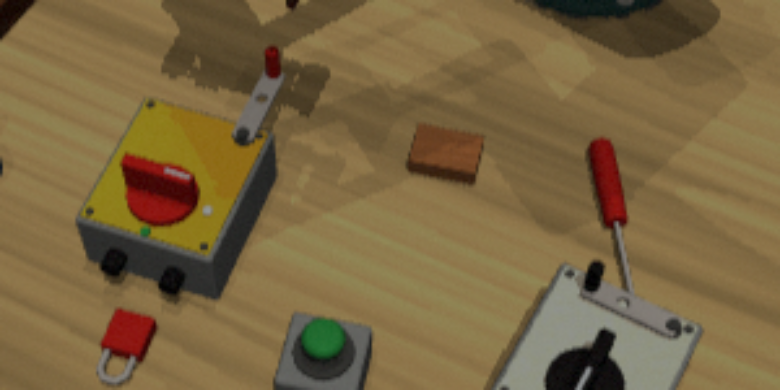

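The hasp sticks out from the box with its knob at (272,62) in the crop and the hole clear, at about 1.58 rad. The handle is still off. Next I'll press the plunger.

```bash
python3 - <<'E'
from bench import *; from h import *
c=load("top0.npz");s=silhouettes  # rough check of the head centre by ray
print("net ray",ray(c,(337,205.5),.089).round(4))
move_gripper(0)
P=[.650,-.0125]; o=q(np.pi/2)
move_ptp([*P,.2],o); servo_line([*P,.1],rate=.15)
f0=current_force()
r=servo_line([*P,.073],rate=.03,contact_N=16); print(r,current_position(),(current_force()-f0).round(1))
sleep(.5); print(current_position(),(current_force()-f0).round(1))
c=capture("scene");cv2.imwrite("pics/p.png",c["image"])
E
```

```text
net ray [ 0.6498 -0.0079  0.089 ]
True [ 0.65067583 -0.01255393  0.07870047] [-2.2  0.2  7.8]
[ 0.65064879 -0.01256459  0.07865268] [-0.8 -0.3  8. ]
```

View pics/p.png

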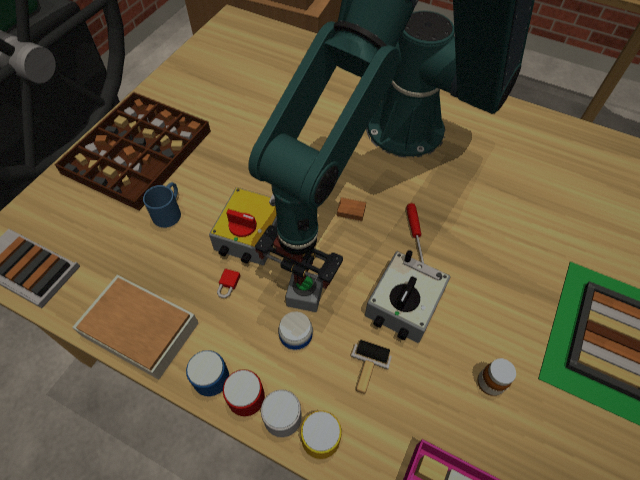

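The fingers are on the green head at (303,285), with TCP z 0.0787 and about 8 N. That is at the stop by height, but I'll press slightly further to be certain.

```bash
python3 - <<'E'
from bench import *; from h import *
p=current_position(); f0=current_force()
r=servo_line([p[0],p[1],.0735],rate=.02,contact_N=12); print(r,current_position(),current_force().round(1),(current_force()-f0).round(1))
sleep(.4); print(current_position(),current_force().round(1))
servo_line([p[0],p[1],.22],rate=.12)
move_ptp([.45,-.03,.3],q(np.pi/2)); sleep(.3)
print(current_clock())
for n in("scene","top"):
    c=capture(n);cv2.imwrite(f"pics/e{n}.png",c["image"]);print(n);measure(c)
    w=cloud(c);H=cv2.cvtColor(c["image"],cv2.COLOR_BGR2HSV)
    g=(np.abs(w[...,:2]-(.65,-.012))<.05).all(-1)&(H[...,0]>45)&(H[...,0]<85)&(H[...,1]>100)
    print(g.sum(),np.median(w[g],0) if g.any() else None)
E
```

```text
True [ 0.65063404 -0.01255222  0.07859157] [-2.8  0.5  7.9] [-0.9  0.2  0.7]
[ 0.65068988 -0.01256197  0.07859516] [-2.6  0.5  8.5]
23.8667
scene
 bar 158 [ 0.033  -0.0004] ((30.65773582458496, 1.2417640686035156), (14.056081771850586, 68.10150146484375), 0.8767974376678467)
 knob 20 [-0.1382  0.0433] r 0.07825131782206998 th 1.5489775180684482
212 [ 0.65159908 -0.00142157  0.09019941]
top
 bar 70 [ 0.0292 -0.0078] ((29.861745834350586, 0.9895706176757812), (64.84485626220703, 13.928264617919922), 88.94236755371094)
 knob 10 [-0.1395  0.0445] r 0.07949401500214755 th 1.564795633094565
98 [ 0.64893778 -0.00489782  0.09089896]
```

View pics/escene.png

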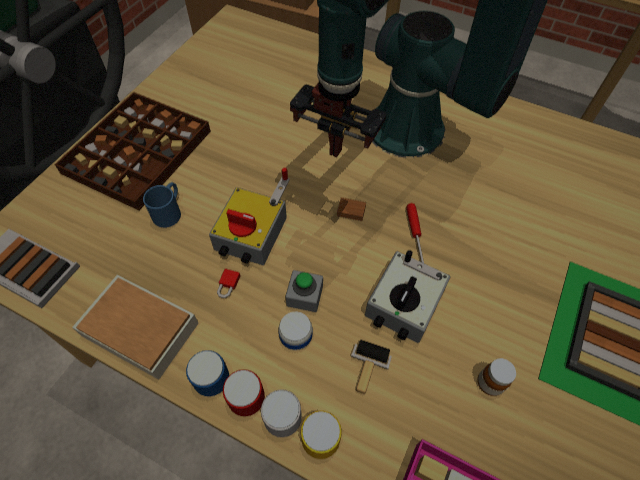

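The plunger is back up at 0.0905, with the handle and hasp good. The pressing force settled at exactly the stop value (about 8.5 N), so the evidence is marginal. My press was also about 9 mm off centre, because the first measuring window clipped the head, whose true y is about -0.003. There's time for a second, centred press with a clear force rise at the stop.

```bash
python3 - <<'E'
from bench import *; from h import *
P=[.650,-.003]; o=q(np.pi/2)
move_ptp([*P,.2],o); servo_line([*P,.1],rate=.15); sleep(.2); f0=current_force()
servo_line([*P,.0795],rate=.05)
for z in np.arange(.079,.0745,-.0005):
    servo_line([*P,z],rate=.02); sleep(.1)
    f=(current_force()-f0)[2]; print(round(z,4),current_position()[2].round(5),f.round(1))
    if f>18: break
sleep(.4)
servo_line([*P,.22],rate=.12)
move_ptp([.45,-.03,.3],o); sleep(.5)
print(current_clock(),current_force().round(1))
for n in("scene","top"):
    c=capture(n);cv2.imwrite(f"pics/f{n}.png",c["image"]);print(n);measure(c)
    w=cloud(c);H=cv2.cvtColor(c["image"],cv2.COLOR_BGR2HSV)
    g=(np.abs(w[...,:2]-(.65,-.003))<.05).all(-1)&(H[...,0]>45)&(H[...,0]<85)&(H[...,1]>100)
    print(g.sum(),np.median(w[g],0))
E
```

```text
0.079 0.07952 7.9
0.0785 0.07908 8.0
0.078 0.07894 11.1
0.0775 0.07885 13.2
0.077 0.07879 16.3
0.0765 0.07875 19.5
31.6583 [ 0.3  0.3 -0.7]
scene
 bar 153 [0.033  0.0001] ((30.581918716430664, 1.571075439453125), (14.755274772644043, 67.4468994140625), 1.915830135345459)
 knob 21 [-0.1373  0.0437] r 0.0772861989640169 th 1.5538718444880186
211 [ 0.65173287 -0.00169208  0.09041736]
top
 bar 76 [ 0.0288 -0.0074] ((29.341529846191406, 0.41961669921875), (14.336048126220703, 64.94384765625), 0.3108733892440796)
 knob 11 [-0.1398  0.0446] r 0.0797806070790016 th 1.5653263320921056
101 [ 0.64811117 -0.00494512  0.09095118]
```

View pics/fscene.png

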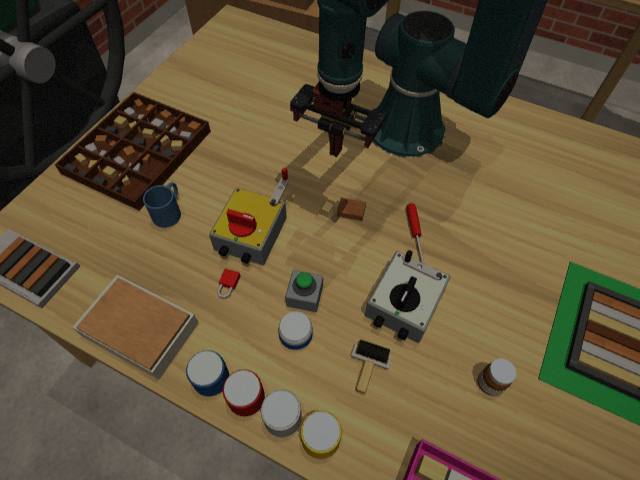

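The second press reached the hard stop: the TCP held at 0.0788 m while the force climbed to 19.5 N. The picture shows the handle off (243,222), hasp out (281,186), plunger up (304,281), fan unchanged and bystanders in place.

```bash
python3 -c "
from bench import *
print(close_job(),current_clock())"
```

```text
the job is handed in; nothing more can be done
the job is handed in; nothing more can be done
```

I turned the press isolator's red handle to off, swung its hasp fully out, then pressed the green plunger to its stop and let it come back up. I handed the job in shortly after 31.7 s on the robot clock; `close_job` gives no verdict.

**Last checks:**
- **Handle:** about 1.54–1.57 rad, with its pointer towards the white dot.
- **Hasp:** about 1.55–1.57 rad, with the padlock hole clear of the box.
- **Plunger:** back up, top at about 0.0905 m. The fan isolator and the bystanders look unmoved in the scene picture. The arm is clear and reads no real contact force.

**What disagreed:** my first press was about 9 mm off the plunger's centre because I had measured the head too far over. Its force settled at about 8.5 N, which did not clearly prove it had reached the stop. I pressed again on centre: the tool held at 0.0788 m while the force climbed to 19.5 N, so the stop was reached. Both presses came after the handle was off and the hasp out.

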